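Load a slide holder under the photometer's spring clip

TASK

Load the slide holder on the photometer stage: with one fingertip hold the spring clip's long thumb bar down so that its jaw lifts, and meanwhile with the other fingertip push the holder along its track under the jaw until it is fully home against the stop. Then let the clip close on the holder and move clear. Do not lift the holder, and leave the bottles and other things where they are.

Things in the scene. Friction and masses are not known exactly. Their poses are not given: they have to be found in the camera images.
- stage: Photometer slide stage, fixed, placed anew each time. Origin at table height; its x is the loading direction (towards the stop), y towards the thumb bar, z up. Grey bed x -145 to 65, y -40 to 82 mm, top 30 mm above the table; white read head x 64 to 134, 55 mm tall. Two guide rails 8 mm high, x -30 to 50, inner faces at y +-21.5 mm; behind them the bed is open. Hinge lugs (x -140 and 45, y 34) rise to 56 mm.
- stop (a point): Middle of the stop's face at bed height: x 50, y 0, z 30 mm in the stage's frame. The stop is a 16 mm high block across the far end of the track; the holder's front face touches it when fully home.
- holder: The slide holder: flat aluminium block 90 (its x, the loading direction) x 40 x 14 mm with a glass slide in its top, loose, about 0.1 kg. Origin: centre of its underside. It starts on the bed with its nose between the rails, short of the jaw, 40 to 60 mm from home. Fully home its origin is at x 5, y 0, z 30 mm of the stage's frame and its tail face at x -40 mm.
- clip (a joint): Angle of the spring clip (rad), a steel rocker hinged along the stage's x: thumb bar on one side, jaw on the other. 0 = closed; pressing the bar down raises it and lifts the jaw. 0.29 = jaw resting on the holder, above 0.33 the holder passes freely, 0.42 = bar at its stop. It springs shut when let go. The bar takes about 1 N to start and 5 N fully down.
- clip_bar (a point): Centre of the thumb bar's top face; the bar is a flat strip 105 mm long (stage x -135 to -30) and 24 mm wide. At rest at y 64 mm, 48 mm above the table, sloping up outwards by 0.42 rad; fully pressed level, at y 61 (strip y 49 to 73), 36 mm above the table: 6 mm above the bed, 8 mm below the holder's top. Equally high all along, so a fingertip can slide along it towards the stop.
- clip_jaw (a point): Underside of the clip's jaw, a blunt 8 mm thick bar over the track, stage x 18 to 38, y about 8 mm. Closed, it is 6 mm above the bed and blocks the 14 mm thick holder; with the clip fully pressed it is about 3.5 mm clear of the holder's top.
- clip_hinge (a point): On the clip's hinge axis, midway along the thumb bar: stage y 34 mm, 50 mm above the table. The hinge barrel, 10 mm thick, runs along stage x -137 to 40 mm between holder and thumb bar, top at 55 mm.
- dropper_a: a dropper bottle, 25 mm across, 65 mm tall, standing on the table beside the stage
- dropper_b: a second dropper bottle of the same size
- dropper_c: a third dropper bottle of the same size, on the thumb-bar side of the stage
- slide_box: closed white slide box 85 x 45 x 32 mm on the table on the side away from the thumb bar
- dish: flat closed dish, 70 mm across, 16 mm tall, on the table on the thumb-bar side
- beaker: glass beaker, 64 mm across, 75 mm tall, off to the robot's right
- spare_holder: a spare slide holder like the one on the stage, lying on the table off to the robot's left; not needed
Not all that is in view belongs to the job. Leave any orange look-alike of the holder alone.

How it is judged:
By the outcome, as a careful person would: the job done as asked, in the order asked, and still so for the second after the job is handed in, with the robot touching nothing.
It also fails if it takes over 53 s, if anything falls off the work surface, if the arm or the gripper's body presses on something with over 40 N, if the wrist force passes 120 N, or if a joint passes its speed limit or range.

ROBOT

A 6-joint arm with a two-finger parallel gripper is mounted at the origin on the work surface. World frame = base frame: x ahead of the robot, y to its left, z up, the work surface at z = 0. Lengths are in m, angles in rad, forces in N, time in s.
With the tool pointing down it reaches from about 0.4 to 0.925 m from the base axis. Payload 3.4 kg.
Tool frame: the origin (TCP) lies on the front face of the gripper's body, between the roots of the fingers; the fingertips stand 73 mm ahead of it and the grasp point (between the pads) lies 54 mm ahead of it; z points along the fingers, y is the direction in which the jaws open and shut (so a half turn about z gives the same grasp; the last joint's range is limited). The gripper opens to 85 mm and grips with 20 to 120 N. Pads are 22 mm wide; open, the fingers measure 114 mm over their backs; the gripper's body (76 mm by 85 mm) begins 54 mm behind the grasp point. The pads swing forward as they close: fully open they stand 13 mm farther back than shut.
Start: joints at [1.147, 0.307, 1.506, -0, 1.328, -0.073], TCP at [0.198, 0.54, 0.304] pointing down, gripper open.
Joint ranges: [-3.12, 3.12], [-1.05, 2.28], [0.14, 2.33], [-1.42, 4.57], [0.1, 2.73], [-2.68, 2.68]. Speed limits (rad/s): [2.57, 2.57, 3.14, 3.14, 3.14, 3.14].

INTERFACE

Orientations are given as a rotation vector (axis times angle).
In Python, from station import monitor, vision, job gives the robot as it stands.
- The arm moves only by the shell command python3 -m crank 'ROWS' [FORCE]. ROWS is JSON, a list of rows, each a list of 7 numbers: the finger opening in cm, from 0 to 8.54, then the shift along the tool's x, y, z in cm, then the turn, a rotation vector about the tool's x, y, z in rad. A call has 1 to 12 rows; each row shifts and turns the commanded pose from where the row before left it, along the tool's axes as they then stand; what a row does not reach is not made up. A row lasts 1/8 s, in which the tool goes at most 62.5 mm and 10.7 degrees, less where a joint would pass 70% of its speed; a pose out of reach is approached as far as the arm can. A call is refused whole if a number of a shift passes 6.25 or a number of a turn 0.188, either way. A call with a gripper value outside its range is refused whole. The fingers move at their own pace and stop on an object; FORCE is the grip in N (left out, the last holds). Time passes only in rows, so rows that do not move let the fingers close. It gives the time, the measured TCP pose, the force and the opening at its end, in the units of the state.
- monitor.state(): the state, without advancing time (a new reading comes with each control period).
- vision.grab_frame(name): name is "side" or "top"; returns a dict with "color" (384x512x3 uint8, red, green, blue), "fx", "fy", "cx", "cy" (pixels), "R" (3x3) and "t" (3): a world point X has camera coordinates R X + t. Camera axes: x right, y down, z forward; pixel columns grow to the right and rows downward; lengths in m; the calibration is good to about 2 mm. A picture is of the moment at which its call begins. There is no depth.
- job.finish_job(): hands the job in, once; it reports no verdict.
The state is a dict: "t": time; "q": joint angles; "qd": joint speeds; "joint_torque": joint torques, N m; "tcp_pos": TCP position; "orientation": TCP orientation; "force": force on the tool from outside, world axes, zero at the start; "moment": the same for the moment, N m; "width": opening from 0.0 (shut) to 1.0 (fully open).
Only numpy, scipy, OpenCV 4.12 (cv2) and the standard library are available. Lean on these libraries where they do the work, as an engineer would, in place of code of your own. Each camera call takes 0.05 s, during which the arm holds its last target. There are 200 camera calls.

## Working session

There is one attempt and no reset: what is moved stays moved. The work goes in short steps, Python scripts to look and compute and a shell command to move; the robot and the scene stay as the last step left them, time stands still between calls to the robot, and variables do not carry over. Pictures are saved under pics/ and viewed, about 8 in all and at most 12, crops included, and the job is handed in when it is done.

```bash
mkdir -p pics; ls
python3 - <<'E'
from station import monitor, vision
import cv2, numpy as np
s=monitor.state(); print({k:np.round(v,3).tolist() for k,v in s.items()})
for n in("side","top"):
    f=vision.grab_frame(n); cv2.imwrite(f"pics/{n}0.png",f["color"][:,:,::-1]); np.savez(n+"0.npz",**f)
    print(n,f["fx"],f["fy"],f["cx"],f["cy"],np.round(f["R"],3).tolist(),np.round(f["t"],3), -f["R"].T@f["t"])
E
```

```text
pics
{'t': 0.0, 'q': [1.146, 0.308, 1.508, 0.0, 1.328, -0.074], 'qd': [0.0, -0.0, -0.001, -0.0, 0.002, -0.0], 'joint_torque': [0.001, -45.756, -25.191, -0.0, 0.013, 0.0], 'tcp_pos': [0.197, 0.539, 0.303], 'orientation': [-0.548, -3.093, 0.003], 'force': [-0.311, 0.183, 0.808], 'moment': [-0.027, -0.012, -0.005], 'width': 0.999}
side 425.1316305605834 425.1316305605834 258.4588976903946 200.0453516133141 [[0.801, -0.599, 0.006], [-0.371, -0.503, -0.781], [0.47, 0.623, -0.625]] [-0.463  0.263  1.061] [-0.03046639 -0.80637794  0.87135599]
top 445.8891825784345 445.8891825784345 257.93800323088226 195.90283361946842 [[-0.019, -1.0, -0.002], [-0.99, 0.019, -0.141], [0.141, -0.001, -0.99]] [-0.006  0.572  1.281] [ 0.38591895 -0.01605099  1.34852107]
```

View pics/top0.png

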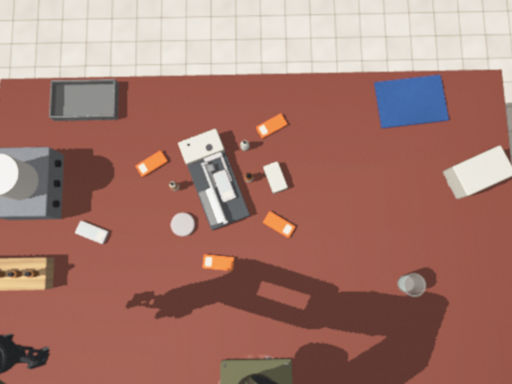

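View pics/side0.png

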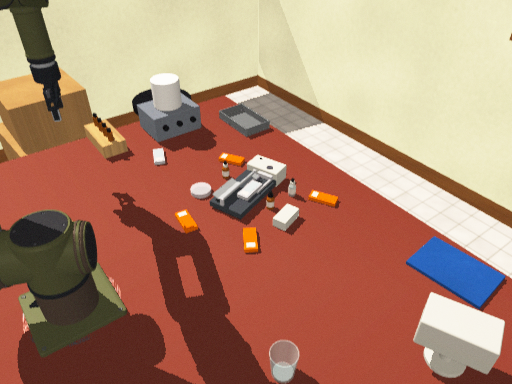

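The top view shows the stage at about (215,180), with the white read head at (201,146), the thumb bar at (214,207) and the holder at (224,185). The orange look-alikes lie off the stage. I'll enlarge the stage.

Run:
```python
import cv2, numpy as np
a=np.load("top0.npz")["color"][120:240,155:295,::-1]; b=np.load("side0.npz")["color"][145:235,185:310,::-1]
a=cv2.resize(a,None,fx=5,fy=5,interpolation=cv2.INTER_CUBIC);
b=cv2.resize(b,None,fx=6,fy=6,interpolation=cv2.INTER_CUBIC)
cv2.imwrite("pics/topc.png",a);cv2.imwrite("pics/sidec.png",b)
```

```text
(no output)
```

View pics/topc.png

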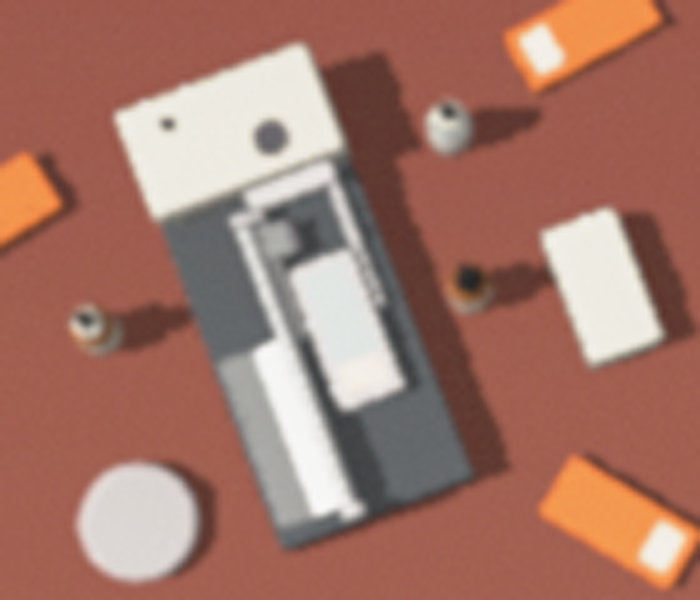

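View pics/sidec.png

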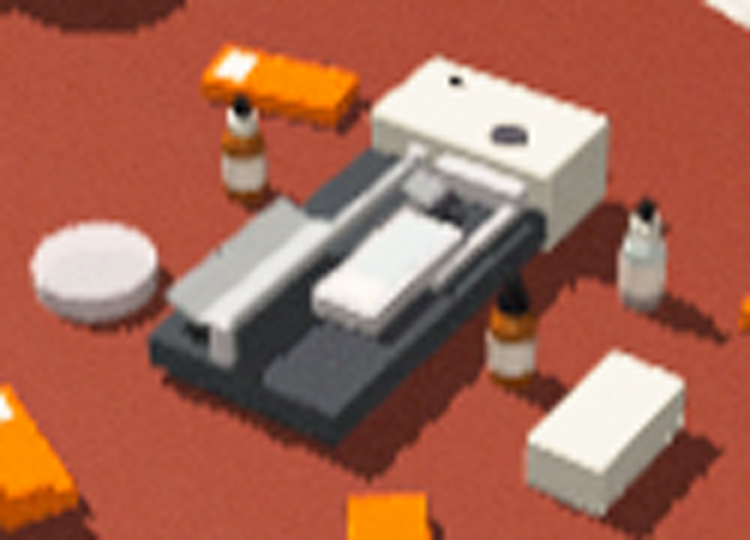

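The crops (top is 5x, side 6x) show these points:
- **Read head:** top corners at topc (115,112), (305,42), (348,152) and (160,218).
- **Holder:** the white one on the stage between the rails, tail edge at (345,412)–(405,385). It is the only holder on the track, so it is the one meant. The orange blocks are decoys and the white one at top (92,232) is the spare.
- **Thumb bar:** the grey strip on the left, beside the white hinge barrel.

Next I'll fit the stage pose from these points.

```bash
cat > h.py <<'E'
import numpy as np
from scipy.optimize import least_squares
def ray(f,uv,z):
    d=f["R"].T@np.array([(uv[0]-f["cx"])/f["fx"],(uv[1]-f["cy"])/f["fy"],1]); c=-f["R"].T@f["t"]
    return (c+d*(z-c[2])/d[2])[:2]
def stage2w(p,xy): c,s=np.cos(p[2]),np.sin(p[2]); return np.array([[c,-s],[s,c]])@xy+p[:2]
def w2stage(p,xy): c,s=np.cos(p[2]),np.sin(p[2]); return np.array([[c,s],[-s,c]])@(np.asarray(xy)-p[:2])
E
python3 - <<'E'
from h import *
T=dict(np.load("top0.npz"));S=dict(np.load("side0.npz"))
tp=lambda u,v:(155+(u+.5)/5-.5,120+(v+.5)/5-.5); sp=lambda u,v:(185+(u+.5)/6-.5,145+(v+.5)/6-.5)
obs=[(T,tp(115,112),(134,82,55)),(T,tp(305,42),(134,-40,55)),(T,tp(348,152),(64,-40,55)),(T,tp(160,218),(64,82,55)),
(T,tp(472,475),(-145,-40,30)),(T,tp(288,548),(-145,82,30)),
(S,sp(435,55),(134,82,55)),(S,sp(608,122),(134,-40,55)),(S,sp(550,178),(64,-40,55)),(S,sp(373,115),(64,82,55)),
(S,sp(338,412),(-145,-40,30)),(S,sp(150,345),(-145,82,30))]
W=[ray(f,uv,m[2]/1e3) for f,uv,m in obs]
def res(p,idx): return np.concatenate([stage2w(p,np.array(obs[i][2][:2])/1e3)-W[i] for i in idx])
for n,idx in(("top",range(6)),("side",range(6,12)),("all",range(12))):
    r=least_squares(res,[.5,.1,.35],args=(idx,)); print(n,np.round(r.x,4),"\n",np.round(r.fun.reshape(-1,2)*1e3,1).tolist())
p=r.x; np.save("p.npy",p)
for f,uv in((T,tp(345,412)),(T,tp(405,385)),(T,tp(290,265)),(T,tp(345,248)),(S,sp(314,294)),(S,sp(380,320))): print("holder",w2stage(p,ray(f,uv,.044))*1e3)
from station import monitor
s=monitor.state();print(s["tcp_pos"],s["orientation"])
E
```

```text
top [0.6394 0.0956 0.3546] 
 [[-0.5, -0.4], [1.0, -1.2], [3.4, -0.3], [-1.1, 2.4], [-0.8, -2.7], [-1.9, 2.2]]
side [0.6395 0.0954 0.3662] 
 [[-2.3, -1.2], [4.0, 0.2], [-0.0, -1.2], [-1.1, 3.7], [-2.6, -6.3], [2.0, 4.8]]
all [0.6395 0.0955 0.3604] 
 [[-1.1, 0.1], [1.0, -0.5], [3.5, 0.0], [-1.6, 2.5], [-0.2, -3.5], [-2.0, 1.2], [-1.7, -1.7], [4.0, -0.5], [-0.2, -1.5], [-0.6, 3.7], [-3.2, -5.5], [2.1, 5.8]]
holder [-82.47525611  19.33884744]
holder [-80.60485218 -19.39400116]
holder [12.00688387 17.98423888]
holder [  9.48972083 -16.15999308]
holder [-81.06891829  19.48776206]
holder [-80.51346028 -22.06001021]
[0.19742219 0.53953741 0.30306375] [-5.48116606e-01 -3.09293843e+00  2.83116511e-03]
```

```bash
python3 -m crank '[[4.65,0,0,0,0,0,-0.177],[4.65,0,0,0,0,0,-0.177],[4.65,0,0,0,0,0,-0.177],[4.65,0,0,0,0,0,-0.177],[4.65,0,0,0,0,0,0]]' 20; python3 -m crank '[[4.65,-1.49,-5.4,0,0,0,0],[4.65,-1.49,-5.4,0,0,0,0],[4.65,-1.49,-5.4,0,0,0,0],[4.65,-1.49,-5.4,0,0,0,0],[4.65,-1.49,-5.4,0,0,0,0],[4.65,-1.49,-5.4,0,0,0,0],[4.65,-1.49,-5.4,0,0,0,0],[4.65,-1.49,-5.4,0,0,0,0],[4.65,-1.49,-5.4,0,0,0,0],[4.65,-1.49,-5.4,0,0,0,0],[4.65,0,0,0,0,0,0],[4.65,0,0,0,0,0,0]]'
cat >> h.py <<'E'
def rep():
    from station import monitor
    from scipy.spatial.transform import Rotation as Ro
    s=monitor.state(); p=np.load("p.npy"); R=Ro.from_rotvec(s["orientation"]).as_matrix()
    print("t",round(s["t"],2),"TCP stage mm",np.round(w2stage(p,s["tcp_pos"][:2])*1e3,1),"z",round(s["tcp_pos"][2]*1e3,1),
     "yaw err",round(np.arctan2(R[1,1],R[0,1])-np.pi/2-p[2],3),"tilt",np.round(R[:2,2],3),"F",np.round(s["force"],1),"w",round(s["width"],3))
E
python3 -c "
import numpy as np; p=np.load('p.npy'); p[2]=.357; np.save('p.npy',p)
from h import *; rep()"
```

```text
t: 0.72
tcp_pos: [0.1975, 0.5397, 0.3034]
orientation: [0.555, -3.092, 0.001]
force: [0.2, 1.0, 0.2]
width: 0.547
t: 2.22
tcp_pos: [0.5255, 0.0862, 0.3034]
orientation: [0.553, -3.091, -0.001]
force: [-0.8, 1.0, -0.4]
width: 0.546
t 2.23 TCP stage mm [-110.1   31. ] z 303.4 yaw err -0.003 tilt [-0.002  0.001] F [-0.8  1.  -0.4] w 0.546
```

```bash
python3 -m crank '[[4.65,0,0,4.2,0,0,0],[4.65,0,0,4.2,0,0,0],[4.65,0,0,4.2,0,0,0],[4.65,0,0,4.2,0,0,0],[4.65,0,0,0,0,0,0],[4.65,0,0,0,0,0,0]]'
python3 - <<'E'
from h import *; rep()
from station import vision
import cv2
a=vision.grab_frame("side")["color"][145:235,185:310,::-1]; b=vision.grab_frame("top")["color"][140:240,170:270,::-1]
im=[cv2.resize(x,(400,int(400*x.shape[0]/x.shape[1])),interpolation=cv2.INTER_CUBIC) for x in(a,b)]
im[0]=cv2.copyMakeBorder(im[0],0,400-im[0].shape[0],0,0,cv2.BORDER_CONSTANT)
cv2.imwrite("pics/n1.png",np.hstack(im))
E
```

```text
t: 2.98
tcp_pos: [0.5263, 0.0872, 0.137]
orientation: [-0.559, 3.09, 0.0]
force: [-0.0, 0.5, 0.3]
width: 0.542
t 2.98 TCP stage mm [-109.    31.7] z 137.0 yaw err 0.001 tilt [0.001 0.   ] F [-0.   0.5  0.3] w 0.542
```

View pics/n1.png

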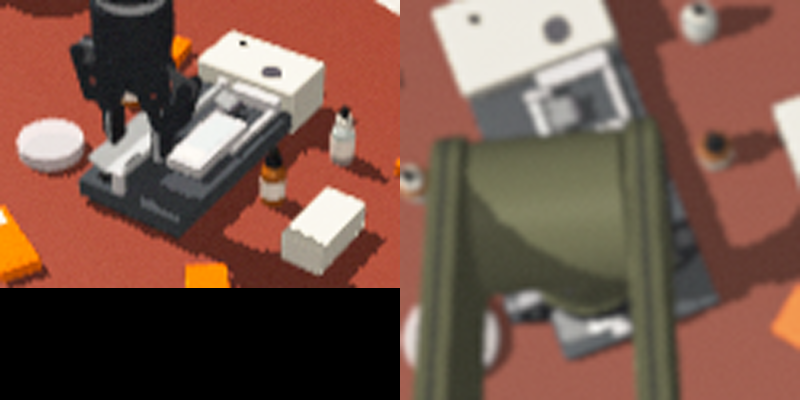

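The side crop shows one finger above the bar at (115,125) and the other behind the holder's tail at (165,145), with the hinge between them. I'll descend watching the force.

```bash
for i in 1 2; do python3 -m crank '[[4.65,0,0,0.4,0,0,0],[4.65,0,0,0.4,0,0,0],[4.65,0,0,0,0,0,0]]' >/dev/null; python3 -c "from h import *; rep()"; done; python3 -m crank '[[4.65,0,0,0.4,0,0,0],[4.65,0,0,0,0,0,0]]'>/dev/null; python3 -c "from h import *; rep()"; python3 -m crank '[[4.65,0,0,0.3,0,0,0],[4.65,0,0,0,0,0,0]]'>/dev/null; python3 -c "from h import *; rep()"
```

```text
t 3.45 TCP stage mm [-109.8   30.8] z 127.8 yaw err -0.0 tilt [-0. -0.] F [-0.8 -0.9  0.7] w 0.544
t 3.83 TCP stage mm [-109.9   30.9] z 119.4 yaw err 0.0 tilt [-0.001 -0.   ] F [-0.5  0.3  0.3] w 0.542
t 4.08 TCP stage mm [-109.4   30.8] z 115.7 yaw err 0.0 tilt [0. 0.] F [-0.2  0.1  1. ] w 0.545
t 4.33 TCP stage mm [-109.3   30.6] z 113.0 yaw err 0.0 tilt [ 0.001 -0.   ] F [ 0.5 -1.1  3.1] w 0.545
```

```bash
for i in 1 2 3; do python3 -m crank '[[4.65,0,0,0.3,0,0,0],[4.65,0,0,0,0,0,0]]' >/dev/null; python3 -c "from h import *; rep()"; done
```

```text
t 4.58 TCP stage mm [-109.2   30.5] z 110.1 yaw err 0.0 tilt [ 0.001 -0.   ] F [ 0.7 -3.   5. ] w 0.546
t 4.83 TCP stage mm [-109.    30.2] z 107.5 yaw err 0.0 tilt [ 0.002 -0.001] F [-0.2 -4.8  6.3] w 0.542
t 5.08 TCP stage mm [-108.9   29.7] z 105.7 yaw err 0.001 tilt [ 0.003 -0.001] F [-1.1 -6.1 16. ] w 0.552
```

```bash
python3 -m crank '[[4.65,0,0.05,-0.05,0,0,0],[4.65,0,0,0,0,0,0]]' >/dev/null
python3 - <<'E'
from h import *; rep()
from station import vision
import cv2
f=vision.grab_frame("side");np.savez("side2.npz",**f)
cv2.imwrite("pics/n2.png",cv2.resize(f["color"][155:220,205:290,::-1],None,fx=8,fy=8,interpolation=cv2.INTER_CUBIC))
E
```

```text
t 5.33 TCP stage mm [-108.8   29.9] z 105.9 yaw err 0.001 tilt [ 0.003 -0.002] F [-0.3 -8.2 13.2] w 0.547
```

View pics/n2.png

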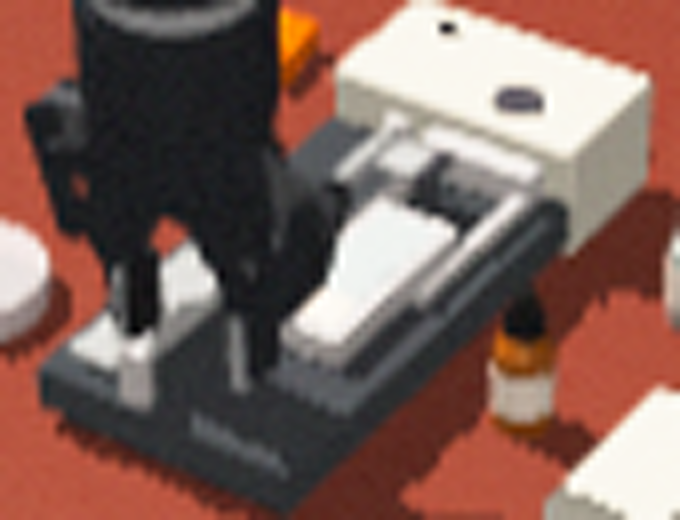

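The bar is pressed level (about (150,300)) and the jaw at (400,155) is lifted. The finger at (262,340) stands behind the holder's tail. Next I push along the track.

```bash
for i in 1 2 3; do python3 -m crank '[[4.65,-0.4,0,0,0,0,0],[4.65,-0.4,0,0,0,0,0],[4.65,-0.4,0,0,0,0,0],[4.65,0,0,0,0,0,0]]' >/dev/null; python3 -c "from h import *; rep()"; done
```

```text
t 5.88 TCP stage mm [-103.7   31. ] z 105.2 yaw err 0.003 tilt [-0.012 -0.005] F [-11.8 -11.4  24.1] w 0.541
t 6.38 TCP stage mm [-92.4  32.2] z 105.1 yaw err 0.002 tilt [-0.013 -0.003] F [-13.7  -8.3  24.3] w 0.549
t 6.88 TCP stage mm [-82.7  32.6] z 105.2 yaw err 0.001 tilt [-0.017 -0.003] F [-12.3  -4.7  23.2] w 0.548
```

```bash
python3 -m crank '[[4.65,-0.2,-0.1,-0.1,0,0,0],[4.65,-0.4,0,0,0,0,0],[4.65,-0.2,0,0,0,0,0],[4.65,0,0,0,0,0,0]]' >/dev/null
python3 - <<'E'
from h import *; rep()
from station import vision
import cv2
f=vision.grab_frame("side")
cv2.imwrite("pics/n3.png",cv2.resize(f["color"][155:220,205:290,::-1],None,fx=8,fy=8,interpolation=cv2.INTER_CUBIC))
E
```

```text
t 7.38 TCP stage mm [-71.9  31.7] z 105.5 yaw err 0.001 tilt [-0.013 -0.002] F [-12.5  -4.2  17.7] w 0.54
```

View pics/n3.png

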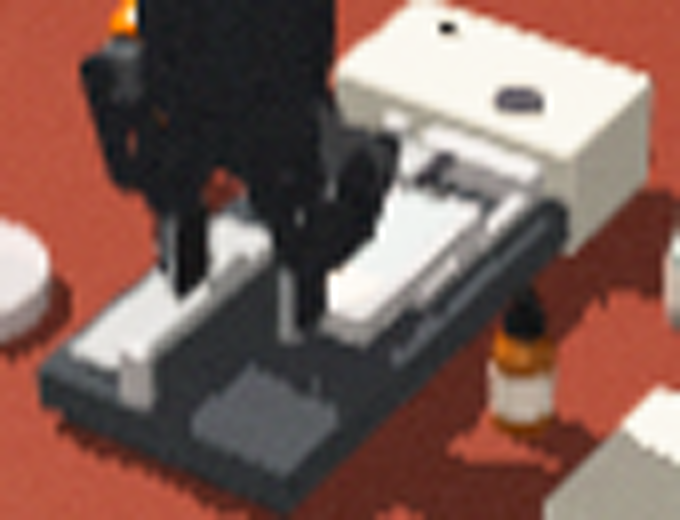

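The holder has advanced, with its tail at (345,335) and its nose at the raised jaw. The bar is still flat, so I keep going.

```bash
for i in 1 2; do python3 -m crank '[[4.65,-0.3,0,0,0,0,0],[4.65,-0.3,0,0,0,0,0],[4.65,-0.3,0,0,0,0,0],[4.65,0,0,0,0,0,0]]' >/dev/null; python3 -c "from h import *; rep()"; done;  python3 -m crank '[[4.65,-0.3,0,0,0,0,0],[4.65,0,0,0,0,0,0]]' >/dev/null; python3 -c "from h import *; rep()"
```

```text
t 7.92 TCP stage mm [-62.4  31.7] z 105.7 yaw err 0.001 tilt [-0.012 -0.001] F [-13.   -4.4  15.8] w 0.546
t 8.43 TCP stage mm [-53.2  31.7] z 105.6 yaw err 0.001 tilt [-0.012 -0.002] F [-11.8  -3.8  17.8] w 0.546
t 8.68 TCP stage mm [-52.7  31.7] z 105.4 yaw err 0.002 tilt [-0.017 -0.004] F [-15.1  -8.2  21.1] w 0.544
```

```bash
for i in 1 2; do python3 -m crank '[[4.65,-0.3,0,0,0,0,0],[4.65,0,0,0,0,0,0],[4.65,0,0,0,0,0,0]]' >/dev/null; python3 -c "from h import *; rep()"; done
python3 - <<'E'
from station import vision
import cv2,numpy as np
a=vision.grab_frame("side")["color"][155:215,215:290,::-1]; b=vision.grab_frame("top")["color"][135:215,175:275,::-1]
im=[cv2.resize(x,(400,320),interpolation=cv2.INTER_CUBIC) for x in(a,b)]
cv2.imwrite("pics/n4.png",np.hstack(im))
E
```

```text
t 9.05 TCP stage mm [-47.3  31.6] z 105.6 yaw err 0.001 tilt [-0.012 -0.002] F [-11.4  -4.2  17.1] w 0.547
t 9.43 TCP stage mm [-46.8  31.7] z 105.6 yaw err 0.001 tilt [-0.017 -0.003] F [-15.5  -6.3  21.5] w 0.545
```

View pics/n4.png

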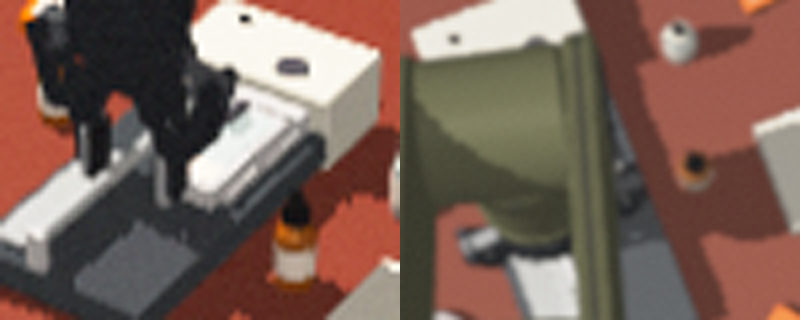

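```bash
for i in 1 2 3; do python3 -m crank '[[4.65,-0.15,0,0,0,0,0],[4.65,-0.15,0,0,0,0,0],[4.65,0,0,0,0,0,0]]' >/dev/null; python3 -c "from h import *; rep()"; done
```

```text
t 9.9 TCP stage mm [-46.4  31.7] z 105.5 yaw err 0.001 tilt [-0.022 -0.005] F [-20.8  -9.8  27.7] w 0.542
t 10.28 TCP stage mm [-46.   31.7] z 105.5 yaw err 0.001 tilt [-0.027 -0.007] F [-25.3 -12.5  32.2] w 0.546
t 10.65 TCP stage mm [-45.5  31.7] z 105.4 yaw err 0.002 tilt [-0.032 -0.009] F [-31.  -14.6  36.5] w 0.546
```

Force now rises from 15 to 31 N over about 1 mm of motion, so the holder is against the stop. I'll back the finger off with the bar still held and check before releasing.

```bash
python3 -m crank '[[4.65,0.5,0,0,0,0,0],[4.65,0.5,0,0,0,0,0],[4.65,0.5,0,0,0,0,0],[4.65,0.5,0,0,0,0,0],[4.65,0.5,0,0,0,0,0],[4.65,0.5,0,0,0,0,0],[4.65,0,0,0,0,0,0]]' >/dev/null;  python3 - <<'E'
from h import *; rep()
from station import vision
import cv2
f=vision.grab_frame("side"); p=np.load("p.npy")
for m in((-40,-20,44),(-40,20,44),(50,-20,44)):
    X=np.r_[stage2w(p,np.array(m[:2])/1e3),m[2]/1e3]; c=f["R"]@X+f["t"]; u=c[0]/c[2]*f["fx"]+f["cx"];v=c[1]/c[2]*f["fy"]+f["cy"]
    print(m,"expected crop px",(u+.5-215)*10,(v+.5-155)*10)
cv2.imwrite("pics/n5.png",cv2.resize(f["color"][155:210,215:285,::-1],None,fx=10,fy=10,interpolation=cv2.INTER_CUBIC))
E
```

```text
t 11.53 TCP stage mm [-57.9  30.1] z 106.3 yaw err -0.0 tilt [0.004 0.001] F [2.3 1.7 5.4] w 0.544
(-40, -20, 44) expected crop px 398.5774949665725 365.9178618652467
(-40, 20, 44) expected crop px 295.15098252119174 324.78045915310133
(50, -20, 44) expected crop px 546.1957384877275 228.50536559222292
```

View pics/n5.png

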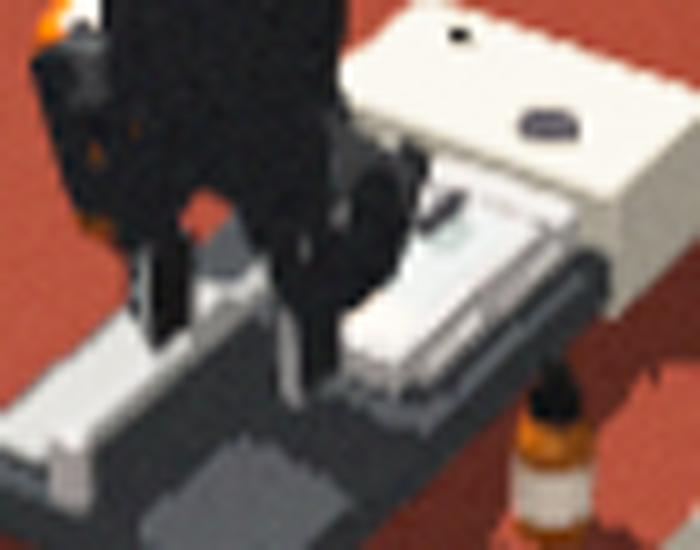

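The tail's near top corner is seen at about (398,367), against (399,366) expected for fully home. The finger is about 12 mm clear of it. I'll release the clip gently and rise.

```bash
python3 -m crank '[[4.65,0,0,-0.2,0,0,0],[4.65,0,0,-0.2,0,0,0],[4.65,0,0,-0.2,0,0,0],[4.65,0,0,-0.2,0,0,0],[4.65,0,0,-0.3,0,0,0],[4.65,0,0,-0.5,0,0,0],[4.65,0,0,-1,0,0,0],[4.65,0,0,-3,0,0,0],[4.65,0,0,-5,0,0,0],[4.65,0,0,-5,0,0,0],[4.65,0,0,-5,0,0,0],[4.65,0,0,0,0,0,0]]' >/dev/null; python3 -m crank '[[4.65,5,0,0,0,0,0],[4.65,5,3,0,0,0,0],[4.65,2,5,0,0,0,0],[4.65,0,5,0,0,0,0],[4.65,0,5,0,0,0,0],[4.65,0,5,0,0,0,0],[4.65,0,5,0,0,0,0],[4.65,0,0,0,0,0,0],[4.65,0,0,0,0,0,0]]' >/dev/null
python3 - <<'E'
from h import *; rep()
from station import vision
import cv2
a=vision.grab_frame("side")["color"][145:235,185:310,::-1]; b=vision.grab_frame("top")["color"][125:235,160:285,::-1]
im=[cv2.resize(x,(400,int(400*x.shape[0]/x.shape[1])),interpolation=cv2.INTER_CUBIC) for x in(a,b)]
im[0]=cv2.copyMakeBorder(im[0],0,im[1].shape[0]-im[0].shape[0],0,0,cv2.BORDER_CONSTANT)
cv2.imwrite("pics/n6.png",np.hstack(im))
E
```

```text
t 14.2 TCP stage mm [-180.3  310. ] z 310.8 yaw err 0.001 tilt [-0.001 -0.002] F [0.2 0.1 0.2] w 0.542
```

View pics/n6.png

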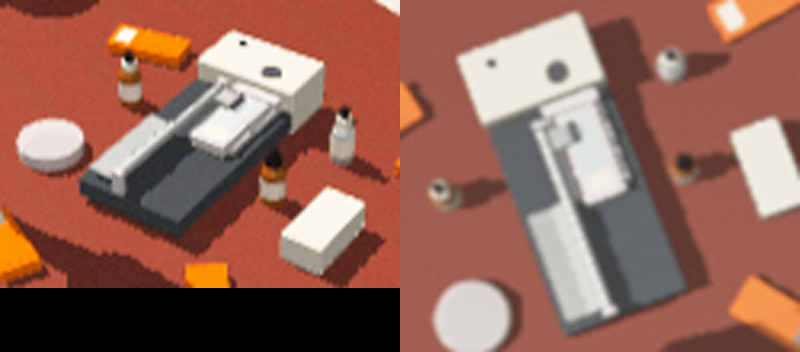

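Run:
```python
from h import *
T=dict(np.load("top0.npz"));p=np.load("p.npy")
for u,v in((187,203),(233,188)): print(w2stage(p,ray(T,(160+u/3.2-.5,125+v/3.2-.5),.044))*1e3)
```

```text
[-37.13322502  19.6709827 ]
[-39.63612575 -25.0161524 ]
```

The tail measures x ≈ -38 mm (nominal -40, within measuring error), so the holder is home.

```bash
python3 -c "
from station import job; print(job.finish_job())"
```

```text
the job is handed in; nothing more can be done
None
```

The slide holder is loaded, the clip has closed on it, and I handed the job in at about 14 s; no verdict was reported.

**What I did:** I set the fingers about 61 mm apart. One held the thumb bar down while the other pushed the holder's tail along the track. I pushed until the force rose from about 15 to 31 N with almost no further motion. I then backed the finger about 12 mm off the tail, let the clip close slowly and moved the arm clear.

**Last checks:**
- **Home position:** the side view put the tail's near corner at about (398,367) px, against (399,366) expected for fully home. The top view gave tail x of about -37 to -40 mm, against the nominal -40. One corner's y read -25 mm instead of about -20, which I put down to hand-picking the pixel.
- **Clip and surroundings:** the jaw rests on the holder. The bottles, dish, slide box and orange look-alikes near the stage look unmoved. I did not re-image the beaker or the spare holder, but the arm stayed well above the table away from the stage.
- **Forces:** the wrist force readings peaked at about 50 N during the final push. The tool read about zero after moving clear.

The push was jerky because the finger stuck and slipped on the bar. Near the end the fingertip read about 4 mm further on than I had predicted, so I relied on the force rise and the pictures for the home position.

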